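# Tighten the bonding clamp until its torque cap gives

## Robot

A 6-joint arm with a two-finger parallel gripper is mounted at the origin on a cart in front of the work surface, level with it; the furniture and walls round the work are solid. World frame = base frame: x ahead of the robot, y to its left, z up, the work surface at z = 0. Lengths are in mm, angles in rad, forces in N, time in s.
With the tool pointing down it reaches from about 300 to 875 mm from the base axis. Payload 4.2 kg.
Tool frame: the origin (TCP) lies on the mounting face of the last link; the fingertips stand 173 mm ahead of it and the grasp point (between the pads) lies 155 mm ahead of it; z points along the fingers, y is the line along which they close (so a half turn about z gives the same grasp; the last joint's range is limited). The gripper opens to 85 mm and grips with 20 to 120 N. Pads are 22 mm wide; open, the fingers measure 114 mm over their backs; the gripper's body (76 mm by 85 mm) begins 54 mm behind the grasp point. The pads swing forward as they close: fully open they stand 13 mm farther back than shut.
Start: joints at [1.24, 0.32, 1.565, -0, 1.257, -0.02], TCP at [175.843, 547.45, 404.738] pointing down, gripper open.
Joint ranges: [-3.11, 3.11], [-0.84, 2.01], [0.21, 2.61], [-1.34, 4.49], [0.05, 2.63], [-2.56, 2.56]. Speed limits (rad/s): [2.57, 2.57, 3.14, 3.14, 3.14, 3.14].

## Interface

Orientations are given as a unit quaternion [x, y, z, w].
In Python, from workcell import arm gives the robot as it stands.
- The arm moves only by the tool move_arm, never from a script. Its argument "targets" is a list of rows, each a list of 7 numbers: the shift along the tool's x, y, z in mm, then the turn, a rotation vector about the tool's x, y, z in degrees, then the finger opening in mm, from 0 to 85.4. In form: [[tx, ty, tz, wx, wy, wz, gripper], ...]. A call has 1 to 10 rows; each row shifts and turns the commanded pose from where the row before left it, along the tool's axes as they then stand; what a row does not reach is not made up. A row lasts 1/12 s, in which the tool goes at most 41.7 mm and 7.16 degrees, less where a joint would pass 70% of its speed; a pose out of reach is approached as far as the arm can. A call with a gripper value outside its range is refused whole. The fingers move at their own pace and stop on an object; "grip_force" is the grip in N (left out, the last holds). Time passes only in rows, so rows that do not move let the fingers close. It gives the time, the measured TCP pose, the force, the opening and the grip force at its end, in the units of the state.
- arm.sense(): the state, without advancing time (a new reading comes with each control period).
- arm.grab_frame(name): name is "side" or "top"; returns (picture, depth): 420x560x3 uint8, red, green, blue; 420x560 float32, mm along the optical axis (not along the pixel's ray), 0 where there is no reading.
- arm.get_calibration(name): a dict with "fx", "fy", "cx", "cy" (pixels), "rvec" (rotation vector, rad) and "tvec" (3), from world to camera coordinates, as OpenCV has them. Camera axes: x right, y down, z forward; pixel columns grow to the right and rows downward; lengths in mm; the calibration is good to about 2 mm. A picture is of the moment at which its call begins. get_calibration takes no time and is no camera call.
- arm.close_job(): hands the job in; it is judged then, once.
The state is a dict: "time": time; "joint_positions": joint angles; "qvel": joint speeds; "tau": joint torques, N m; "tool_pos": TCP position; "ee_rot": TCP orientation; "ft_force": force on the tool from outside, world axes, zero at the start; "ft_torque": the same for the moment, N m; "grip_width": opening from 0.0 (shut) to 1.0 (fully open); "grasp_force": force on a finger pad.
Only numpy, scipy, OpenCV 4.12 (cv2) and the standard library are available. Lean on these libraries where they do the work, as an engineer would, in place of code of your own. Each camera call takes 0.05 s, during which the arm holds its last target. There are 200 camera calls.

## Task

The heat sink in the bonding clamp has to be pressed down with the clamp's set force. Swing the blue clamp arm over the heat sink until it meets its stop, then turn the orange torque cap clockwise (seen from above) until you feel its clutch give, and stop there: the cap gives way for about an eighth of a turn and then locks solid, and turning on would crush the heat sink. Let go and leave everything else as it is.

Things in the scene. Friction and masses are not known exactly. Their poses are not given: they have to be found in the camera images.
- clamp: Fixed swing-arm clamp: dark base plate 130 x 220 x 12 mm. Origin at bench height under the centre of the heat sink's nest, z up. The blue arm turns on a steel post at y = -100 mm in this frame; closed, it points along +y and the cap stands over the origin. The nest's floor is 22 mm above the bench, with 6 mm high black stops round the heat sink (2 mm play).
- swing (a joint): Angle of the blue arm about the post (rad): 0 closed, against its stop; positive is open, anticlockwise from above (from the clamp's +y towards its -x). It stays where it is left (dry friction 0.25 N m). Post axis to cap axis 100 mm. The arm lies 82 to 102 mm above the bench; only the cap rises above 108 mm.
- cap_mid (a point): On the axis of the orange torque cap at the arm's free end, 135 mm above the bench. The cap is a finely ribbed upright cylinder, 33 mm across, 115 to 153 mm above the bench, and stays at that height. Clockwise from above it turns the thimble below it through its clutch. The clutch gives for 0.8 rad in all, at a steady 0.31 N m, then is solid; it does not spring back.
- thimble_mid (a point): On the same axis, 108 mm above the bench: middle of the aluminium thimble, 29 mm across, 103 to 113 mm above the bench. Do not grip it (it bypasses the clutch). Clockwise it lowers the rubber foot under the arm 8 mm per rad, 0.17 N m while free; under load the torque rises to the clutch's within 0.2 rad. Foot at first 4 to 20 mm above the heat sink. The screw holds by itself.
- heatsink: Loose aluminium heat sink with upright fins, 45 x 60 x 26 mm, 0.14 kg, in the nest. Origin at the centre of its underside; the fins run along its x.
- toroid: Bystander: copper-wound ring 53 mm wide, 18 mm high; origin at the centre of its underside.
- capacitor_can: Bystander: blue capacitor can standing, 35 mm wide, 60 mm high; origin at the centre of its underside.
- solder_reel: Bystander: standing reel of solder 62 mm wide, 52 mm high; origin at the centre of its underside.
- terminal_0: Bystander: blue terminal block 14 x 36 x 19 mm; origin at the centre of its underside.
- terminal_1: Bystander: blue terminal block 14 x 36 x 19 mm; origin at the centre of its underside.

How it is judged:
By the outcome, as a careful person would: the job done as asked, in the order asked, and still so for the second after the job is handed in, with the robot touching nothing.
It also fails if it takes over 64 s, if anything falls off the work surface, if the arm or the gripper's body presses on something with over 40 N, if the wrist force passes 120 N, or if a joint passes its speed limit or range.

## Working session

There is one attempt and no reset: what is moved stays moved. The work goes in short steps, Python scripts to look and compute and a tool call to move; the robot and the scene stay as the last step left them, time stands still between calls to the robot, and variables do not carry over. Pictures are saved under pics/ and viewed, at most 10 in all, crops included, and the job is handed in when it is done.

Besides the shell and the picture viewer there is one more tool, called as name(argument=value, ...) on one line, values as JSON. move_arm: Moves the arm, as the interface text tells. Its arguments: {"type":"object","properties":{"targets":{"type":"array"},"grip_force":{"type":"number"}},"required":["targets"]}

```bash
mkdir -p pics; cat > h.py <<'E'
import numpy as np, cv2
from workcell import arm
def grab(n):
    p,d=arm.grab_frame(n); return p,d
def world(n,d):
    c=arm.get_calibration(n); R=cv2.Rodrigues(np.array(c['rvec'],float))[0]; t=np.array(c['tvec'],float)
    v,u=np.mgrid[:d.shape[0],:d.shape[1]]
    P=np.stack([(u-c['cx'])/c['fx']*d,(v-c['cy'])/c['fy']*d,d],-1)
    return (P-t)@R
E
python3 - <<'E'
from h import *
for n in('top','side'):
    p,d=grab(n); cv2.imwrite(f'pics/{n}0.png',p[...,::-1]); np.save(f'{n}0.npy',d)
    W=world(n,d); hsv=cv2.cvtColor(p,cv2.COLOR_RGB2HSV).astype(int)
    ok=(d>0)
    m=ok&(hsv[...,0]>5)&(hsv[...,0]<20)&(hsv[...,1]>150)&(hsv[...,2]>120)&(W[...,2]>110)&(W[...,2]<165)
    q=W[m]; print(n,m.sum(),q.min(0) if len(q) else 0,q.max(0) if len(q) else 0)
    t=q[q[:,2]>148]; print(len(t), t.mean(0), t.min(0),t.max(0))
    b=W[ok&(W[...,2]>78)&(W[...,2]<108)&(hsv[...,0]>95)&(hsv[...,0]<125)&(hsv[...,1]>100)]
    print('blue',len(b),b.min(0),b.max(0),b.mean(0))
s=arm.sense();print(s)
E
```

```text
top 97 [509.68282786 -28.90797526 142.8796871 ] [539.63291202  -1.5016171  158.63608819]
85 [526.25388528 -14.68778206 153.07942936] [511.516318   -28.81561483 148.13912982] [539.63291202  -1.5016171  158.63608819]
blue 451 [ 439.40137421 -747.08340821   78.54751536] [640.34591944 397.06457315 107.96613236] [553.31174051  79.52690247  99.10390812]
side 58 [509.35491952 -33.0308655  149.08547764] [536.72333865  -7.3942812  156.57953338]
58 [524.51770089 -23.09626754 153.52684864] [509.35491952 -33.0308655  149.08547764] [536.72333865  -7.3942812  156.57953338]
blue 628 [ 438.07029949 -156.33346552   79.4910039 ] [1157.92444025  382.50012764  107.96373485] [570.70232211   8.62257186  98.08114119]
{'time': 0.1, 'joint_positions': array([ 1.24002990e+00,  3.20226207e-01,  1.56557770e+00, -1.28802806e-05,
        1.25742370e+00, -2.00009513e-02]), 'qvel': array([ 0.001258  ,  0.0003034 , -0.00467168,  0.00082456, -0.00073246,
        0.00091019]), 'tau': array([ 1.51594992e-03, -4.16406691e+01, -2.34705591e+01,  8.49404660e-05,
        4.82923788e-03,  4.56163619e-06]), 'tool_pos': array([175.77708601, 547.30479848, 403.95910696]), 'ee_rot': array([ 1.54756219e-01,  9.87952349e-01, -8.06004303e-04, -1.36607153e-04]), 'ft_force': array([ 0.24335928, -0.05432585,  0.97555679]), 'ft_torque': array([-0.01356164, -0.01631694, -0.03413889]), 'grasp_force': 0.0, 'grip_width': 1.001697956466168}
```

View pics/top0.png

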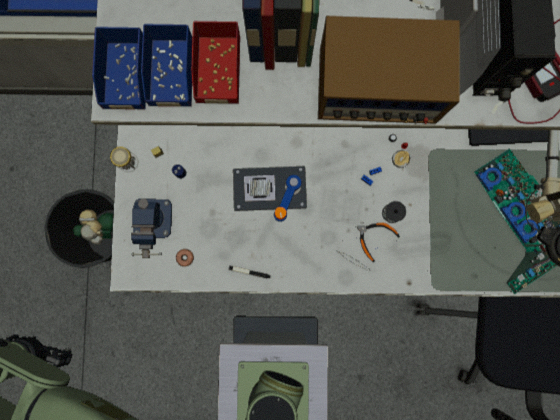

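View pics/side0.png

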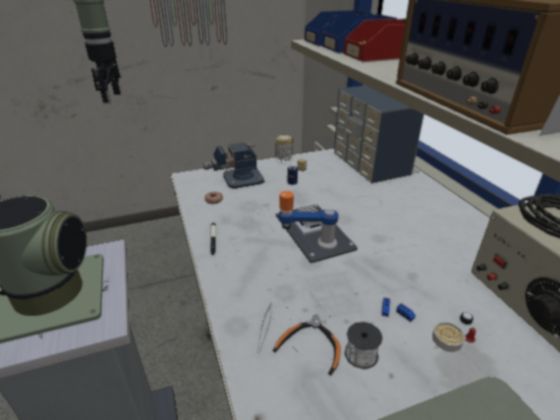

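Top view: cap at (281,214), post at about (293,182), nest and heat sink at (261,187), plate from (233,167) to (306,210). The arm is about 70° open. Next I'll work out the geometry.

```bash
python3 - <<'E'
from h import *
p=cv2.imread('pics/top0.png')[...,::-1].copy(); d=np.load('top0.npy'); W=world('top',d)
hsv=cv2.cvtColor(p,cv2.COLOR_RGB2HSV).astype(int); v,u=np.mgrid[:420,:560]
box=(u>225)&(u<315)&(v>160)&(v<225)
m=box&(W[...,2]>5)&(W[...,2]<18)&(hsv[...,2]<110)
q=W[m][:,:2].astype(np.float32); print('plate',m.sum(),cv2.minAreaRect(q),np.median(W[m],0))
m=box&(W[...,2]>75)&(W[...,2]<112)
q=W[m][:,:2].astype(np.float32); r=cv2.minAreaRect(q);print('arm',m.sum(),r,cv2.boxPoints(r).round(),W[m][:,2].mean())
m=box&(W[...,2]>36)&(W[...,2]<60)
q=W[m][:,:2].astype(np.float32);print('sink',m.sum(),cv2.minAreaRect(q),W[m].mean(0))
c=cv2.resize(p[150:230,215:325],None,fx=7,fy=7,interpolation=cv2.INTER_CUBIC);cv2.imwrite('pics/crop0.png',c[...,::-1])
E
```

```text
plate 1746 ((614.9044189453125, 18.406959533691406), (129.19725036621094, 220.1942901611328), 3.1298279762268066) [614.64197936  10.33991909  11.60235225]
arm 387 ((572.3079833984375, -36.23650360107422), (43.317352294921875, 139.1096649169922), 71.93154907226562) [[499. -35.]
 [632. -78.]
 [645. -37.]
 [513.   6.]] 100.91764180881484
sink 109 ((610.2636108398438, 47.96598815917969), (50.48583221435547, 58.614349365234375), 2.154477596282959) [612.46933307  49.58938726  46.49078902]
```

View pics/crop0.png

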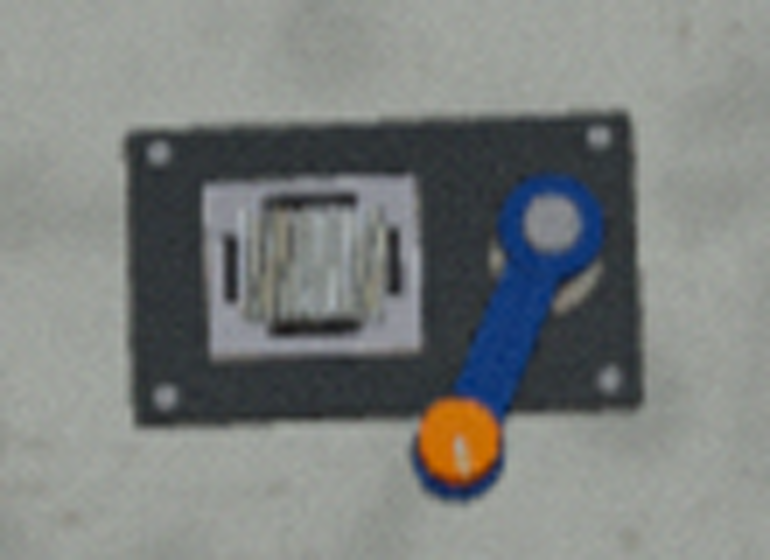

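The crop confirms the post top at pixel (294,182) and the cap at (281,214). The post is at about (619.5,-52) in world coordinates and the cap at about (525,-19). The clamp is yawed 3.1°, and the closed cap position is about (614,48).

move_arm(targets=[[-25.3,-21.6,0,0,0,0,60],[-25.3,-21.6,0,0,0,0,60],[-25.3,-21.6,0,0,0,0,60],[-25.3,-21.6,0,0,0,0,60],[-25.3,-21.6,0,0,0,0,60],[-25.3,-21.6,0,0,0,0,60],[-25.3,-21.6,0,0,0,0,60],[-25.3,-21.6,0,0,0,0,60],[-25.3,-21.6,0,0,0,0,60],[-25.3,-21.6,0,0,0,0,60]], grip_force=40)

```text
time: 0.93
tool_pos: [351.0, 262.9, 404.5]
ee_rot: [0.155, 0.988, -0.0, -0.0]
ft_force: [0.3, 0.3, -0.1]
grip_width: 0.706
grasp_force: 0.0
```

move_arm(targets=[[-25.3,-21.6,4,0,0,0,60],[-25.3,-21.6,4,0,0,0,60],[-25.3,-21.6,4,0,0,0,60],[-25.3,-21.6,4,0,0,0,60],[-25.3,-21.6,4,0,0,0,60],[-25.3,-21.6,4,0,0,0,60],[-25.3,-21.6,4,0,0,0,60],[-25.3,-21.6,4,0,0,0,60],[-25.3,-21.6,4,0,0,0,60],[-25.3,-21.6,4,0,0,0,60]])

```text
time: 1.77
tool_pos: [526.0, -20.2, 364.1]
ee_rot: [0.155, 0.988, 0.0, -0.0]
ft_force: [0.6, 1.0, -0.2]
grip_width: 0.704
grasp_force: 0.0
```

move_arm(targets=[[0,0,0,0,0,0,60],[0,0,0,0,0,0,60],[0,0,0,0,0,0,60]])

```text
time: 2.02
tool_pos: [525.1, -18.4, 364.3]
ee_rot: [0.155, 0.988, 0.0, -0.001]
ft_force: [-0.5, 0.5, -0.2]
grip_width: 0.704
grasp_force: 0.0
```

move_arm(targets=[[0,0,15,0,0,1.5,60],[0,0,15,0,0,0,60],[0,0,15,0,0,0,60],[0,0,15,0,0,0,60],[0,0,13,0,0,0,60],[0,0,0,0,0,0,60],[0,0,0,0,0,0,60]])

```text
time: 2.6
tool_pos: [524.9, -17.5, 291.7]
ee_rot: [0.167, 0.986, 0.0, -0.001]
ft_force: [-0.1, -0.6, -0.3]
grip_width: 0.709
grasp_force: 0.0
```

```bash
python3 - <<'E'
from h import *
p,d=grab('side'); cv2.imwrite('pics/s1.png',cv2.resize(p[150:270,220:380],None,fx=5,fy=5,interpolation=cv2.INTER_CUBIC)[...,::-1])
s=arm.sense(); print(s['ft_force'],s['ft_torque'],s['joint_positions'])
E
```

```text
[ 0.01298207 -0.25214254  0.05925616] [0.04159239 0.01784711 0.0079186 ] [-5.56351277e-02  3.42538901e-01  1.84099422e+00  2.49766807e-04
  9.57392112e-01 -1.29096400e+00]
```

View pics/s1.png

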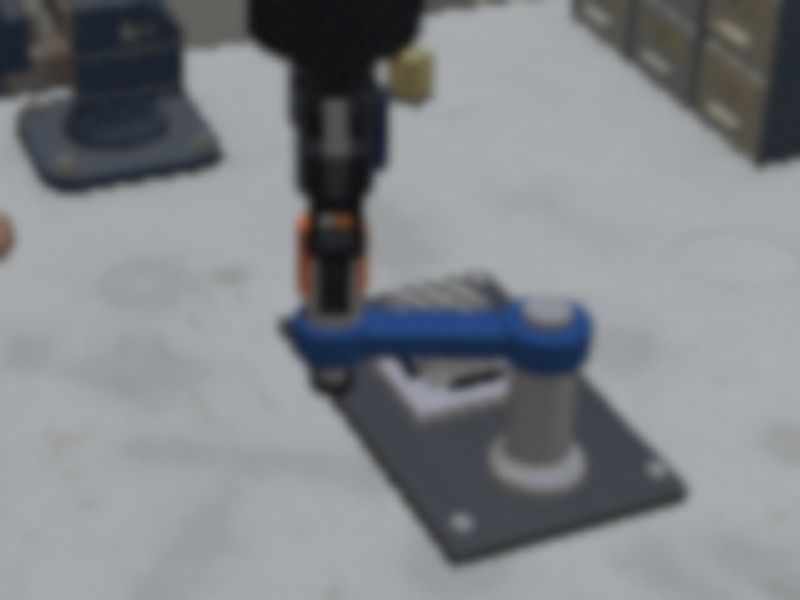

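The side crop shows the finger at (335,270), centred on the orange cap and clear of the thimble. I'll swing the arm with the fingers loosely around the cap.

move_arm(targets=[[0,0,0,0,0,0,40],[0,0,0,0,0,0,40],[0,0,0,0,0,0,40],[-0.15,5.2,0,0,0,3,40],[-0.15,5.2,0,0,0,3,40],[-0.3,7,0,0,0,4,40],[-0.3,7,0,0,0,4,40],[-0.55,10.45,0,0,0,6,40],[-0.55,10.45,0,0,0,6,40],[-0.55,10.45,0,0,0,6,40]])

```text
time: 3.48
tool_pos: [557.4, 26.1, 292.2]
ee_rot: [0.435, 0.9, -0.001, 0.0]
ft_force: [-1.1, -3.6, 1.1]
grip_width: 0.47
grasp_force: 1.4
```

move_arm(targets=[[-0.4,8.72,0,0,0,5,40],[-0.4,8.72,0,0,0,5,40],[-0.4,8.72,0,0,0,5,40],[-0.4,8.72,0,0,0,5,40],[-0.3,7,0,0,0,4,40],[-0.15,5.2,0,0,0,3,40],[-0.06,3.49,0,0,0,2,40],[-0.06,3.49,0,0,0,2,40],[0,0,0,0,0,0,40]])

```text
time: 4.23
tool_pos: [606.9, 47.0, 292.0]
ee_rot: [0.658, 0.753, -0.0, 0.0]
ft_force: [0.4, -0.6, -0.1]
grip_width: 0.47
grasp_force: 0.2
```

move_arm(targets=[[0,2,0,0,0,1,40],[0,2,0,0,0,1,40],[0,2,0,0,0,1,40],[0,2,0,0,0,1,40],[0,0,0,0,0,0,40]])

```text
time: 4.65
tool_pos: [614.9, 48.1, 291.8]
ee_rot: [0.684, 0.729, 0.0, 0.0]
ft_force: [-2.2, -1.9, -0.2]
grip_width: 0.465
grasp_force: 0.7
```

move_arm(targets=[[0,1.5,0,0,0,0,40],[0,1.5,0,0,0,0,40],[0,0,0,0,0,0,40]])

```text
time: 4.9
tool_pos: [617.6, 48.5, 291.7]
ee_rot: [0.684, 0.729, -0.0, -0.0]
ft_force: [-2.7, 0.6, 1.1]
grip_width: 0.471
grasp_force: 1.4
```

move_arm(targets=[[0,1.5,0,0,0,0,40],[0,1.5,0,0,0,0,40],[0,0,0,0,0,0,40]])

```text
time: 5.15
tool_pos: [619.0, 48.6, 291.5]
ee_rot: [0.684, 0.73, -0.002, -0.003]
ft_force: [-10.0, 0.8, 5.8]
grip_width: 0.469
grasp_force: 4.7
```

The arm is against its stop, with the force up from 2.7 N to 10 N. I'll relieve it, open the fingers and wind the wrist back.

move_arm(targets=[[0,-2.5,0,0,0,0,60],[0,-2.5,0,0,0,0,60],[0,0,0,0,0,0,60],[0,0,0,0,0,0,60],[0,0,0,0,0,-7,60],[0,0,0,0,0,-7,60],[0,0,0,0,0,-7,60],[0,0,0,0,0,-7,60],[0,0,0,0,0,-7,60],[0,0,0,0,0,-7,60]])

```text
time: 5.98
tool_pos: [616.0, 48.2, 291.8]
ee_rot: [0.374, 0.927, 0.0, 0.001]
ft_force: [-0.0, 0.2, 0.0]
grip_width: 0.704
grasp_force: 0.0
```

```bash
python3 - <<'E'
from h import *
from scipy.spatial.transform import Rotation as R
s=arm.sense(); print(s['time'],s['tool_pos'],s['ft_force'],s['ft_torque'],np.degrees(s['joint_positions']))
for n,b in (('side',(150,270,220,380)),('top',(150,230,210,320))):
    p,d=grab(n); W=world(n,d); hsv=cv2.cvtColor(p,cv2.COLOR_RGB2HSV).astype(int)
    m=(hsv[...,0]>95)&(hsv[...,0]<125)&(hsv[...,1]>120)&(W[...,2]>78)&(W[...,2]<108)&(W[...,0]<680)&(abs(W[...,1])<90)&(W[...,0]>500)
    r=cv2.minAreaRect(W[m][:,:2].astype(np.float32)); print(n,m.sum(),r)
    if n=='side':cv2.imwrite('pics/s2.png',cv2.resize(p[150:270,220:380],None,fx=5,fy=5,interpolation=cv2.INTER_CUBIC)[...,::-1])
E
```

```text
5.9833 [616.0362232   48.15108086 291.76247829] [-0.03247693  0.16868214  0.02596807] [-0.01297008 -0.00250388  0.00404298] [ 3.40133268e+00  2.70668820e+01  9.29820349e+01  7.80917307e-03
  5.98778967e+01 -4.26361698e+01]
side 329 ((613.572509765625, -14.739791870117188), (37.742923736572266, 120.31835174560547), 0.43285372853279114)
top 203 ((606.18896484375, -7.571907043457031), (42.316505432128906, 132.9134063720703), 15.643512725830078)
```

View pics/s2.png

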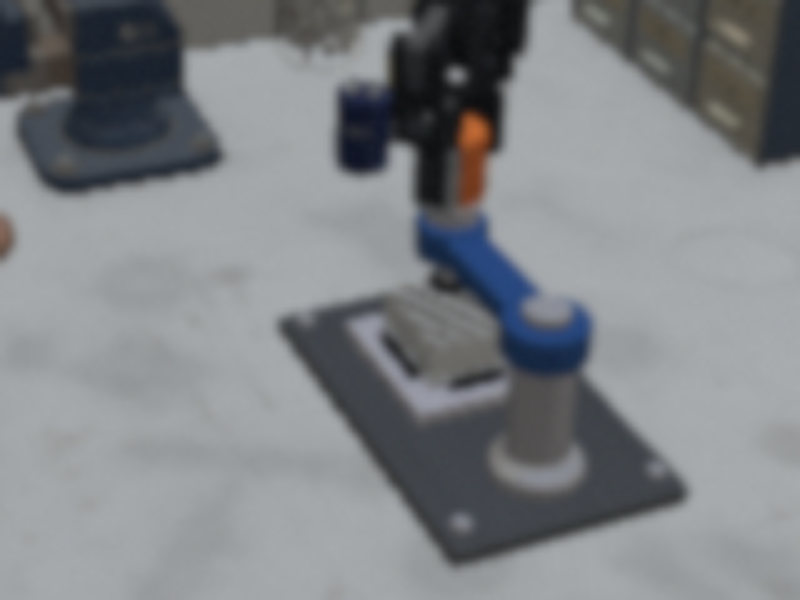

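The side crop shows the arm over the heat sink, with its end at (450,225) above the fins. I'll keep winding back, grip the cap, then press against the stop again to verify it.

move_arm(targets=[[0,0,0,0,0,-7,60],[0,0,0,0,0,-7,60],[0,0,0,0,0,-7,60],[0,0,0,0,0,-7,60],[0,0,0,0,0,-7,60],[0,0,0,0,0,-7,60],[0,0,0,0,0,-7,60],[0,0,0,0,0,-7,60],[0,0,0,0,0,-7,60],[0,0,0,0,0,-7,60]])

```text
time: 6.92
tool_pos: [615.9, 48.2, 291.7]
ee_rot: [-0.223, 0.975, -0.0, 0.0]
ft_force: [0.6, -0.1, 0.1]
grip_width: 0.704
grasp_force: 0.0
```

move_arm(targets=[[0,0,0,0,0,-7,60],[0,0,0,0,0,-7,60],[0,0,0,0,0,-6,60],[0,0,0,0,0,0,30],[0,0,0,0,0,0,30],[0,0,0,0,0,0,30],[0,0,0,0,0,0,30],[0,0,0,0,0,0,30],[0,0,0,0,0,0,30]], grip_force=45)

```text
time: 7.67
tool_pos: [615.0, 48.9, 292.2]
ee_rot: [-0.387, 0.922, 0.001, -0.0]
ft_force: [-3.7, 3.9, 4.5]
grip_width: 0.364
grasp_force: 44.6
```

```bash
cat > st.py <<'E'
from h import *
from scipy.spatial.transform import Rotation as R
s=arm.sense(); M=R.from_quat(s['ee_rot']).as_matrix()
print(s['time'],s['tool_pos'].round(2),s['ft_force'].round(2),s['ft_torque'].round(3),s['grip_width'],s['grasp_force'],'q6',np.degrees(s['joint_positions'][5]).round(2),'tx',M[:2,0].round(3),'ty',M[:2,1].round(3), 'tau6',s['tau'][5].round(3))
E
python3 st.py
```

```text
7.6667 [615.04  48.9  292.18] [-3.71  3.93  4.55] [ 0.618  0.56  -0.108] 0.36443840862323484 44.613134264945984 q6 -132.1 tx [-0.701 -0.713] ty [-0.713  0.701] tau6 -0.12
```

move_arm(targets=[[-1,-0.4,0,0,0,0,30],[-1,-0.4,0,0,0,0,30],[0,0,0,0,0,0,30]])

```text
time: 7.92
tool_pos: [616.0, 49.3, 292.1]
ee_rot: [-0.387, 0.922, 0.001, -0.003]
ft_force: [-7.7, 1.3, 7.1]
grip_width: 0.364
grasp_force: 45.0
```

```bash
python3 st.py
```

```text
7.9167 [616.    49.29 292.1 ] [-7.66  1.28  7.15] [ 0.166  1.152 -0.128] 0.36434218636067833 44.996904730796814 q6 -132.03 tx [-0.701 -0.713] ty [-0.713  0.701] tau6 -0.116
```

The stop is confirmed, since the grasp point didn't yield as the force rose. Now I'll turn clockwise.

move_arm(targets=[[0,0,0,0,0,4,30],[0,0,0,0,0,4,30],[0,0,0,0,0,4,30],[0,0,0,0,0,4,30],[0,0,0,0,0,4,30]])

```text
time: 8.33
tool_pos: [616.1, 49.0, 292.1]
ee_rot: [-0.22, 0.976, 0.0, -0.002]
ft_force: [-7.4, 0.5, 6.5]
grip_width: 0.362
grasp_force: 44.8
```

```bash
python3 st.py
```

```text
8.3333 [616.12  49.01 292.11] [-7.39  0.48  6.5 ] [0.019 1.03  0.193] 0.3620548338673226 44.808427691459656 q6 -111.88 tx [-0.904 -0.428] ty [-0.428  0.904] tau6 -0.527
```

move_arm(targets=[[0,0,0,0,0,3,30],[0,0,0,0,0,3,30],[0,0,0,0,0,3,30],[0,0,0,0,0,3,30],[0,0,0,0,0,3,30]])

```text
time: 8.75
tool_pos: [616.2, 48.7, 292.1]
ee_rot: [-0.091, 0.996, -0.0, -0.002]
ft_force: [-7.4, -1.1, 5.5]
grip_width: 0.366
grasp_force: 44.8
```

```bash
python3 st.py
```

```text
8.75 [616.22  48.72 292.13] [-7.38 -1.1   5.48] [-0.117  1.049  0.162] 0.36580669328857396 44.79344666004181 q6 -96.93 tx [-0.984 -0.181] ty [-0.181  0.984] tau6 -0.35
```

move_arm(targets=[[0,0,0,0,0,3,30],[0,0,0,0,0,3,30],[0,0,0,0,0,3,30],[0,0,0,0,0,3,30],[0,0,0,0,0,3,30]])

```text
time: 9.17
tool_pos: [616.2, 48.4, 292.1]
ee_rot: [0.04, 0.999, -0.001, -0.002]
ft_force: [-6.8, -2.5, 7.1]
grip_width: 0.363
grasp_force: 44.8
```

```bash
python3 st.py
```

```text
9.1667 [616.23  48.44 292.12] [-6.81 -2.45  7.06] [-0.199  1.016  0.152] 0.36258780863710144 44.830230474472046 q6 -81.93 tx [-0.997  0.08 ] ty [0.08  0.997] tau6 -0.344
```

move_arm(targets=[[0,0,0,0,0,3,30],[0,0,0,0,0,3,30],[0,0,0,0,0,3,30],[0,0,0,0,0,3,30],[0,0,0,0,0,3,30]])

```text
time: 9.58
tool_pos: [616.2, 48.2, 292.1]
ee_rot: [0.17, 0.985, -0.002, -0.002]
ft_force: [-7.1, -2.9, 6.8]
grip_width: 0.36
grasp_force: 44.9
```

```bash
python3 st.py
```

```text
9.5833 [616.19  48.2  292.12] [-7.06 -2.89  6.79] [-0.321  1.054  0.199] 0.36046242760022135 44.91811215877533 q6 -66.93 tx [-0.942  0.335] ty [0.335 0.942] tau6 -0.339
```

move_arm(targets=[[0,0,0,0,0,3,30],[0,0,0,0,0,3,30],[0,0,0,0,0,3,30],[0,0,0,0,0,3,30],[0,0,0,0,0,3,30]])

```text
time: 10.0
tool_pos: [616.1, 48.0, 292.1]
ee_rot: [0.297, 0.955, -0.002, -0.002]
ft_force: [-7.9, -4.3, 7.2]
grip_width: 0.362
grasp_force: 45.0
```

```bash
python3 st.py
```

```text
10.0 [616.08  47.96 292.11] [-7.86 -4.33  7.18] [-0.454  1.026  0.211] 0.36242486504051563 45.018948912620544 q6 -51.93 tx [-0.823  0.567] ty [0.567 0.823] tau6 -0.335
```

move_arm(targets=[[0,0,0,0,0,3,30],[0,0,0,0,0,3,30],[0,0,0,0,0,3,30],[0,0,0,0,0,3,30]])

```text
time: 10.33
tool_pos: [616.0, 47.7, 292.1]
ee_rot: [0.395, 0.919, -0.003, -0.002]
ft_force: [-8.6, -5.9, 7.6]
grip_width: 0.364
grasp_force: 45.1
```

```bash
python3 st.py
```

```text
10.3333 [615.97  47.75 292.1 ] [-8.59 -5.87  7.63] [-0.6    1.052  0.187] 0.3643506739265011 45.10167717933655 q6 -39.93 tx [-0.688  0.726] ty [0.726 0.688] tau6 -0.332
```

move_arm(targets=[[-0.6,-0.5,0,0,0,3,30],[0,0,0,0,0,3,30],[0,0,0,0,0,3,30],[0,0,0,0,0,3,30]])

```text
time: 10.67
tool_pos: [615.8, 47.3, 292.1]
ee_rot: [0.489, 0.872, -0.003, -0.002]
ft_force: [-10.1, -4.0, 8.0]
grip_width: 0.364
grasp_force: 45.1
```

```bash
python3 st.py
```

```text
10.6667 [615.83  47.31 292.14] [-10.11  -4.     8.  ] [-0.362  1.179  0.291] 0.3637700007805135 45.137237906455994 q6 -28.03 tx [-0.522  0.853] ty [0.853 0.522] tau6 -0.176
```

move_arm(targets=[[0,0,0,0,0,3,30],[0,0,0,0,0,3,30]])

```text
time: 10.83
tool_pos: [615.8, 47.2, 292.1]
ee_rot: [0.534, 0.846, -0.003, -0.002]
ft_force: [-10.0, -4.5, 9.0]
grip_width: 0.365
grasp_force: 45.2
```

```bash
python3 st.py
```

```text
10.8333 [615.77  47.24 292.13] [-10.02  -4.52   8.96] [-0.463  1.112  0.356] 0.3653425738755199 45.1678991317749 q6 -22.03 tx [-0.43   0.903] ty [0.903 0.43 ] tau6 -0.183
```

move_arm(targets=[[0,0,0,0,0,3,30],[0,0,0,0,0,3,30]])

```text
time: 11.0
tool_pos: [615.7, 47.2, 292.1]
ee_rot: [0.577, 0.816, -0.003, -0.002]
ft_force: [-11.1, -4.6, 8.5]
grip_width: 0.361
grasp_force: 45.2
```

```bash
python3 st.py
```

```text
11.0 [615.65  47.19 292.12] [-11.09  -4.56   8.5 ] [-0.492  1.182  0.396] 0.36120447633923103 45.21421730518341 q6 -16.03 tx [-0.333  0.943] ty [0.943 0.333] tau6 -0.182
```

move_arm(targets=[[0,0,0,0,0,2,30]])

```text
time: 11.08
tool_pos: [615.6, 47.2, 292.2]
ee_rot: [0.591, 0.806, -0.003, -0.002]
ft_force: [-10.6, -4.6, 8.1]
grip_width: 0.363
grasp_force: 45.2
```

```bash
python3 st.py
```

```text
11.0833 [615.63  47.17 292.16] [-10.57  -4.61   8.07] [-0.516  1.25   0.289] 0.3634276662739752 45.22382855415344 q6 -14.04 tx [-0.3    0.954] ty [0.954 0.3  ] tau6 0.1
```

move_arm(targets=[[0,0,0,0,0,2,30]])

```text
time: 11.17
tool_pos: [615.6, 47.2, 292.1]
ee_rot: [0.605, 0.796, -0.003, -0.002]
ft_force: [-10.3, -4.5, 8.3]
grip_width: 0.362
grasp_force: 45.2
```

```bash
python3 st.py
```

```text
11.1667 [615.59  47.18 292.13] [-10.3   -4.53   8.25] [-0.483  1.243  0.321] 0.3622859758037956 45.233253836631775 q6 -12.07 tx [-0.268  0.964] ty [0.964 0.267] tau6 -0.0
```

move_arm(targets=[[0,0,0,0,0,2,30]])

```text
time: 11.25
tool_pos: [615.6, 47.2, 292.1]
ee_rot: [0.619, 0.785, -0.003, -0.002]
ft_force: [-11.0, -4.9, 7.7]
grip_width: 0.359
grasp_force: 45.2
```

```bash
python3 st.py
```

```text
11.25 [615.56  47.18 292.11] [-11.01  -4.88   7.67] [-0.549  1.227  0.363] 0.35898183472082423 45.242759585380554 q6 -10.08 tx [-0.234  0.972] ty [0.972 0.234] tau6 -0.009
```

move_arm(targets=[[0,0,0,0,0,2,30]])

```text
time: 11.33
tool_pos: [615.5, 47.2, 292.1]
ee_rot: [0.633, 0.774, -0.003, -0.002]
ft_force: [-11.3, -3.9, 7.2]
grip_width: 0.361
grasp_force: 45.3
```

```bash
python3 st.py
```

```text
11.3333 [615.54  47.16 292.13] [-11.3   -3.85   7.23] [-0.574  1.294  0.34 ] 0.3607129610030689 45.25057375431061 q6 -8.08 tx [-0.2   0.98] ty [0.98 0.2 ] tau6 -0.01
```

The torque is flat at about 0.33 N m over more than 12°, so the clutch has been slipping and is well inside its 46° window. I'll let go and lift away.

move_arm(targets=[[0,0,0,0,0,0,60],[0,0,0,0,0,0,60],[0,0,0,0,0,0,60],[0,0,0,0,0,0,60],[0,0,-10,0,0,0,60],[0,0,-15,0,0,0,60],[0,0,-20,0,0,0,60],[0,0,-25,0,0,0,60],[0,0,-25,0,0,0,60],[0,0,0,0,0,0,60]])

```text
time: 12.17
tool_pos: [618.7, 48.4, 393.2]
ee_rot: [0.631, 0.775, 0.004, 0.004]
ft_force: [0.3, 0.5, 0.6]
grip_width: 0.706
grasp_force: 0.0
```

move_arm(targets=[[0,-25,0,0,0,0,60],[0,-35,0,0,0,0,60],[0,-35,0,0,0,0,60],[0,-35,0,0,0,0,60],[0,-25,0,0,0,0,60],[0,0,0,0,0,0,60],[0,0,0,0,0,0,60]])

```text
time: 12.75
tool_pos: [465.0, 16.7, 387.5]
ee_rot: [0.632, 0.775, 0.001, 0.001]
ft_force: [1.3, 0.4, -1.1]
grip_width: 0.7
grasp_force: 0.0
```

```bash
python3 - <<'E'
from h import *
p,d=grab('side'); a=p[150:270,220:340]
p2,d2=grab('top'); W=world('top',d2); b=p2[140:240,210:320]
c=np.hstack([cv2.resize(a,(400,400),interpolation=cv2.INTER_CUBIC),cv2.resize(b,(400,400),interpolation=cv2.INTER_CUBIC)])
cv2.imwrite('pics/end.png',c[...,::-1]); print(arm.sense()['ft_force'])
E
```

```text
[ 0.53157745 -0.07721264 -0.59026525]
```

View pics/end.png

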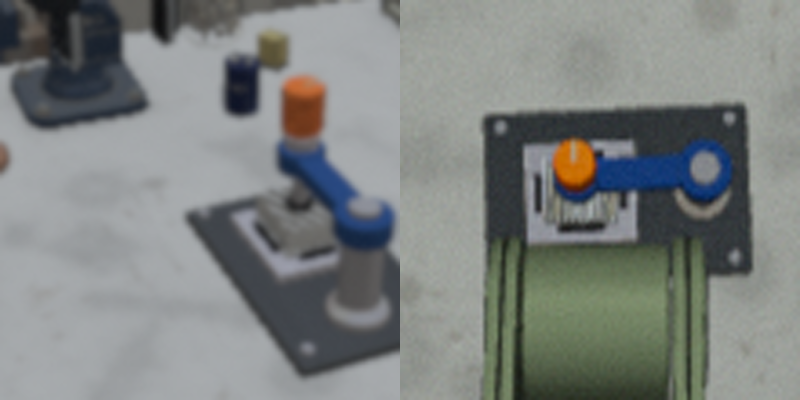

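The final picture shows the arm closed along the clamp axis, with the foot on the heat sink at (300,195) on the left and the robot clear. The heat sink is in its nest. I'm handing the job in.

```bash
python3 -c "
from workcell import arm
print(arm.close_job())"
```

```text
the job is handed in; nothing more can be done
None
```

The job is handed in at about 13 s: the clamp arm is closed against its stop, and I turned the cap until the clutch gave (torque steady near 0.33 N m), stopped short of the lock and let go; no verdict came back.

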